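Swing the vial bar into the scanner

ROBOT

A 7-joint arm with a two-finger parallel gripper is mounted at the origin on a cart in front of the work surface, level with it; the furniture and walls round the work are solid. World frame = base frame: x ahead of the robot, y to its left, z up, the work surface at z = 0. Lengths are in m, angles in rad, forces in N, time in s.
With the tool pointing down it reaches from about 0.425 to 0.95 m from the base axis. Payload 4.7 kg.
Tool frame: the origin (TCP) lies at the very end of the fingers, on their centre line; the grasp point (between the pads) lies 19 mm behind it (arm.tcp_to_grasp is the distance from the TCP to the grasp point, in m); x points along the fingers, y is the direction in which the jaws open and shut, and the axes are right-handed (so a half turn about x gives the same grasp; the last joint's range is limited). The gripper opens to 87 mm and grips with 3 to 60 N. Pads are 19 mm wide; open, the fingers measure 117 mm over their backs; the gripper's body (75 mm by 190 mm) begins 51 mm behind the grasp point.
Start: joints at [1.08, 0.469, -0.049, 1.532, 0.024, 1.141, -0.082], TCP at [0.301, -0.604, 0.223] pointing down, gripper open.
Joint ranges: [-2.59, 2.59], [-0.33, 1.99], [-1.39, 1.29], [0.1, 2.45], [-1.04, 4.18], [0.21, 1.99], [-2.66, 2.66]. Speed limits (rad/s): [2.57, 2.57, 3.14, 3.14, 3.14, 3.14, 3.14].

INTERFACE

Orientations are given as a 3x3 rotation matrix whose columns are the frame's x, y, z axes.
In Python, from bench import arm, vision gives the robot as it stands.
- The arm moves only by the tool jog_arm, never from a script. Its arguments are lists of equal length, an entry for each row: "dp": the shift along the tool's x, y, z in m, a list of three; "rot": the turn, a rotation vector about the tool's x, y, z in rad, a list of three. In form: {"dp": [[dx, dy, dz], ...], "rot": [[rx, ry, rz], ...]}. A call has 1 to 20 rows; each row shifts and turns the pose as measured when the row begins, along the tool's axes as they then stand; what a row does not reach is not made up. A row lasts 1/12 s, in which the tool goes at most 41.7 mm and 7.16 degrees, less where a joint would pass 70% of its speed; a pose out of reach is approached as far as the arm can. A call is refused whole if a number of a shift passes 0.0417 or a number of a turn 0.125, either way. A call with a gripper value outside its range is refused whole. "jaw" is the finger opening in m, from 0 to 0.087, set as the call begins (left out, the last holds). The fingers move at their own pace and stop on an object; "squeeze" is the grip in N (left out, the last holds). Time passes only in rows, so rows that do not move let the fingers close. It gives the time, the measured TCP pose, the force and the opening at its end, in the units of the state.
- arm.get_state(): the state, without advancing time (a new reading comes with each control period).
- vision.grab_frame(name): name is "scene" or "top" or "wrist"; returns the picture (384x512x3 uint8, red, green, blue); there is no depth.
- vision.camera_info(name): a dict with "K" (3x3 intrinsics, pixels), "T" (4x4, takes a point from camera to world coordinates). Camera axes: x right, y up, looking along -z (the intrinsics and any distortion apply to the point x, -y, -z); pixel columns grow to the right and rows downward; lengths in m; the calibration is good to about 2 mm. A picture is of the moment at which its call begins: read the wrist's pose just before it. camera_info takes no time and is no camera call; for the wrist camera it gives the pose at the moment of the call.
- arm.sign_off(): hands the job in, once; it reports no verdict.
The state is a dict: "time_s": time; "joint_positions": joint angles; "joint_vel": joint speeds; "effort": joint torques, N m; "tool_pos": TCP position; "orientation": TCP orientation; "force": force on the tool from outside, world axes, zero at the start; "ft_torque": the same for the moment, N m; "opening": opening from 0.0 (shut) to 1.0 (fully open).
Only numpy, scipy, OpenCV 4.12 (cv2) and the standard library are available. Lean on these libraries where they do the work, as an engineer would, in place of code of your own. Each camera call takes 0.05 s, during which the arm holds its last target. There are 200 camera calls.

TASK

Load the bar of vials into the vial scanner: on the scanner's plate, slide the bar's forked end under the head of the post while the bar still stands askew, then swing the other end back towards the scanner head until its nose snaps into the spring catch. Keep the vials upright, leave the other things where they stand and let go of the bar.

Things in the scene. Friction and masses are not known exactly. Their poses are not given: they have to be found in the camera images.
- scanner: Vial scanner, fixed. Origin on the worktop (z = 0) under the middle of the bar's home place. y runs along the lane where the bar finally lies, towards the post; x from the open front (robot's side) to the scanner head. Dark plate 6 mm thick, x -75 to +115 mm, y -160 to +125 mm; the bar slides on its top. At home the bar's axes agree with these.
- window (a point): Middle of the long dark window in the front face of the white scanner head, at x +66, y 0 in the scanner's frame, 50 mm above the worktop. The head is a box 44 mm deep (x), 230 mm long (y), its top 80 mm above the worktop; 48 mm are free between it and the bar at home.
- post (a point): Axis of the steel post, 3 mm above the plate's top, at x 0, y +102 mm in the scanner's frame. Shank 10 mm thick and 10 mm tall, then a round head 22 mm across and 5 mm thick (top 15 mm above the plate): the fork goes under the head from the side and cannot be dropped over it.
- catch (a point): Where the middle of the bar's nose tip lies at home, 3 mm above the plate's top, at x 0, y -110 mm in the scanner's frame. Here a free-turning roller, 8 mm across, on a spring plunger (2 to 4 N, gives 10 mm along the lane) drops into the nose's V notch when the bar is in line, and presses the bar onto the post. Pushing the nose past it takes about 5 to 15 N sideways at that end.
- catch_roof (a point): Middle of the top of the grey catch over the roller, 16.5 mm above the plate. The catch is a pocket open to the front (-x) and towards the post: roof x -23 to +27, y -99 to -153 mm, its underside 10.5 mm above the plate; back wall at x +20; end block from y -123. Too little play to push the bar in along the lane: it enters askew, by 0.25 rad or more, nose in front of the catch, and swings.
- bar_mid (a point): Centre of the loose vial bar's block, 17 mm above its underside. About 0.4 kg. Block 34 mm wide (x), 176 mm long (y), 34 mm high; eight capped vials fixed in a row along it, tops 64 mm above the underside. Grasp it across x at the middle. y points to the forked end. Under the block a foot plate 6 mm thick, 36 mm wide, reaches from y -110 to +115 mm.
- bar_fork (a point): Point in the foot plate's fork where the post's axis lies when the fork is fully on the post: y +102 mm, 3 mm above the bar's underside. Slot 14 mm wide, open at the +y end (prong tips 13 mm beyond this point), mouth flared to 26 mm, bottom of the slot 5 mm behind this point.
- bar_nose (a point): Middle of the nose tip of the foot plate, the bar's other end: y -110 mm, 3 mm above the bar's underside. The tip has a V notch 12 mm wide and 6 mm deep; its corners are cut at 45 degrees, 10 mm, so that the roller rides up.
- small_bottle: White bottle with a blue cap, about 38 mm across and 91 mm tall, origin at its foot; a bystander.
- beaker: Small clear beaker, 46 mm across and 60 mm tall, origin at its foot; a bystander.

How it is judged:
On the way:
1. the fork is on the post, under its head, while the bar is still askew (horizontal distance between bar_fork and post below 0.01 m and z of bar_fork in the frame of post below 0.006 m and angle between the y axis of bar_mid and the y axis of scanner, either way round above 0.12 rad), for 0.1 s.
At the end, for the whole second after the job is handed in: The bar lies flat on the plate at rest and released, its fork within 5 mm of fully on the post and its nose within 5 mm of its place in the catch (horizontal distance between bar_fork and post below 0.005 m and horizontal distance between bar_nose and catch below 0.005 m and z of bar_mid in the frame of scanner below 0.026 m and angle between bar_mid's own z axis and vertical below 0.05 rad and contact force between the fingers and vial_bar below 0.1 N and linear speed of vial_bar below 0.01 m/s); the robot touches nothing.
It fails at once if the vials are tipped more than about 35 degrees (angle between bar_mid's own z axis and vertical above 0.6 rad).
It fails at once if the bottle or the beaker is moved more than 3 cm (distance of any of small_bottle, beaker from where it was at the start of the episode above 0.03 m).
It also fails if it takes over 48 s, if anything falls off the work surface, if the arm or the gripper's body presses on something with over 40 N, if the wrist force passes 120 N, or if a joint passes its speed limit or range.

## Working session

There is one attempt and no reset: what is moved stays moved. The work goes in short steps, Python scripts to look and compute and a tool call to move; the robot and the scene stay as the last step left them, time stands still between calls to the robot, and variables do not carry over. Pictures are saved under pics/ and viewed, about 8 in all and at most 12, crops included, and the job is handed in when it is done.

Besides the shell and the picture viewer there is one more tool, called after "Request:" by a JSON object that holds its "name" and its "arguments". jog_arm: Moves the arm, as the interface text tells. Its arguments: {"type":"object","properties":{"dp":{"type":"array"},"rot":{"type":"array"},"jaw":{"type":"number"},"squeeze":{"type":"number"}},"required":["dp","rot"]}

```bash
mkdir -p pics; python3 - <<'E'
from bench import arm, vision
import cv2,numpy as np
s=arm.get_state();print(s)
for n in("scene","top"):
    im=vision.grab_frame(n);cv2.imwrite(f"pics/{n}0.png",im[:,:,::-1]);c=vision.camera_info(n);print(n,np.round(c["K"],1).tolist(),np.round(c["T"],4).tolist())
a=cv2.imread("pics/top0.png");cv2.imwrite("pics/top0b.png",cv2.resize(a,(800,600),interpolation=cv2.INTER_CUBIC))
E
```

```text
{'time_s': 0.0, 'joint_positions': array([ 1.08009401,  0.46943181, -0.0486406 ,  1.53371959,  0.02410509,
        1.14098509, -0.08226894]), 'joint_vel': array([ 6.82250988e-04, -1.55843872e-03, -5.64486106e-04, -1.71731827e-03,
       -4.42139191e-05,  2.14094783e-04,  4.20958863e-04]), 'effort': array([ 5.63239064e-04, -5.07986927e+01, -8.06339574e-02, -2.36150229e+01,
       -6.12957054e-02,  3.81591311e-02,  1.66836817e-04]), 'tool_pos': array([ 0.30051409, -0.60373052,  0.2214952 ]), 'orientation': array([[-9.22699142e-04,  4.45656445e-01, -8.95203598e-01],
       [ 1.72679911e-03, -8.95201934e-01, -4.45657397e-01],
       [-9.99998083e-01, -1.95704448e-03,  5.64429022e-05]]), 'force': array([ 0.04986458,  0.06503312, -1.22697873]), 'ft_torque': array([-0.0729272 ,  0.00292847, -0.01015469]), 'opening': 1.0019210440773327}
scene [[486.1, 0.0, 256.0], [0.0, 486.1, 196.1], [0.0, 0.0, 1.0]] [[-0.8459, 0.4213, -0.3269, 0.1915], [-0.5331, -0.6506, 0.5408, 0.6189], [0.0151, 0.6318, 0.775, 0.9197], [0.0, 0.0, 0.0, 1.0]]
top [[381.0, 0.0, 251.7], [0.0, 381.0, 186.2], [0.0, 0.0, 1.0]] [[0.0059, 0.989, -0.148, 0.4202], [-1.0, 0.0066, 0.0042, 0.011], [0.0051, 0.148, 0.989, 1.1108], [0.0, 0.0, 0.0, 1.0]]
```

View pics/top0b.png

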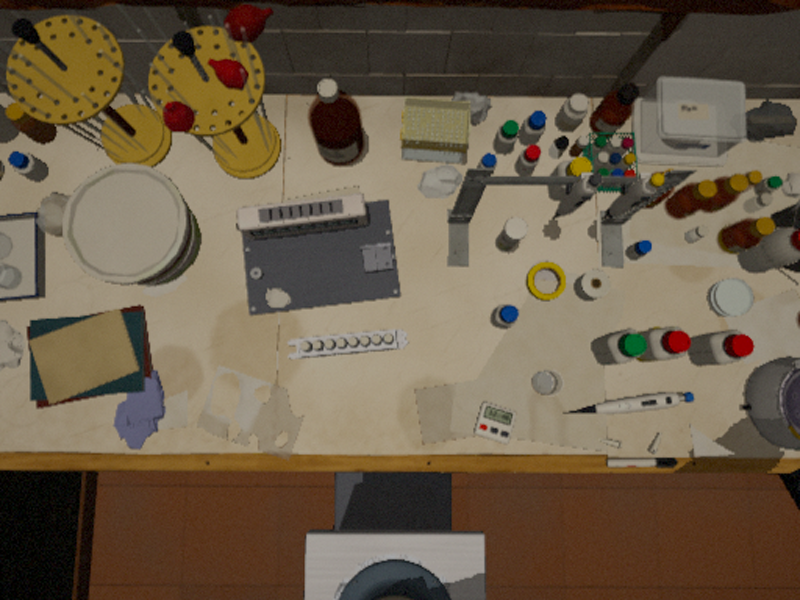

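View pics/scene0.png

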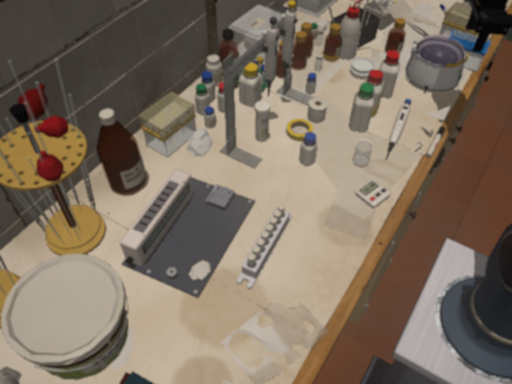

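The top view (800x600) shows the bar, fork end to the left (290,348) and nose at (408,338). The plate's front corners are at (249,313) and (399,296), the post at (255,272) and the catch at (377,256). The bottle is at (507,315) and the beaker at (545,382).

```bash
cat > h.py <<'E'
import numpy as np, cv2
from bench import arm, vision
def ray(c,px,z):
    K,T=np.array(c["K"]),np.array(c["T"]); px=np.atleast_2d(px).astype(float)
    d=np.c_[(px[:,0]-K[0,2])/K[0,0],-(px[:,1]-K[1,2])/K[1,1],-np.ones(len(px))]@T[:3,:3].T
    return T[:3,3]+d*((z-T[2,3])/d[:,2])[:,None]
def proj(c,P):
    K,T=np.array(c["K"]),np.array(c["T"]); q=(np.atleast_2d(P)-T[:3,3])@T[:3,:3]
    return np.c_[K[0,0]*q[:,0]/-q[:,2]+K[0,2],-K[1,1]*q[:,1]/-q[:,2]+K[1,2]]
E
python3 - <<'E'
from h import *
c=vision.camera_info("top");f=0.64
def p(u,v,z):return np.round(ray(c,[u*f,v*f],z)[0],4)
print("plate FL",p(249,313,.006),"FR",p(399,296,.006),"BR",p(389,200,.006))
print("post",p(255,272,.021),"catchroof",p(377,256,.0225))
print("bar fork",p(290,348,.006),"nose",p(407,338,.006),"vial ends",p(305,346,.064),p(391,337,.064))
w=vision.camera_info("wrist");s=arm.get_state()
print(w["K"],np.round(s["orientation"].T@(w["T"][:3,3]-s["tool_pos"]),4),np.round(s["orientation"].T@w["T"][:3,:3],3))
E
```

```text
plate FL [0.5421 0.275  0.006 ] FR [ 0.576  -0.0045  0.006 ] BR [0.762  0.0156 0.006 ]
post [0.6171 0.2635 0.021 ] catchroof [0.6487 0.0371 0.0225]
bar fork [0.4776 0.1966 0.006 ] nose [ 0.4974 -0.0197  0.006 ] vial ends [0.4782 0.1607 0.064 ] [0.4949 0.0101 0.064 ]
[[293.49651887   0.         253.39886961]
 [  0.         293.49651887 193.34219677]
 [  0.           0.           1.        ]] [-0.1629 -0.0014 -0.0805] [[-0.002  0.297 -0.955]
 [ 1.     0.001 -0.001]
 [ 0.001 -0.955 -0.297]]
```

Request:
{"name": "jog_arm", "arguments": {"dp": [[0, -0.015, -0.039], [0, -0.015, -0.038], [0, -0.015, -0.038], [0, -0.015, -0.037], [0, -0.015, -0.036], [0, -0.015, -0.035], [0, -0.015, -0.034], [0, -0.015, -0.033], [0, -0.015, -0.032], [0, -0.015, -0.031], [0, -0.01, -0.03], [0, 0, -0.03], [0, 0, -0.03], [0, 0, -0.03], [0, 0, -0.03], [0, 0, -0.03], [0, 0, -0.03], [0, 0, -0.03], [0, 0, -0.03], [0, 0, -0.03]], "rot": [[-0.06, 0, 0], [-0.06, 0, 0], [-0.06, 0, 0], [-0.06, 0, 0], [-0.06, 0, 0], [-0.06, 0, 0], [-0.06, 0, 0], [-0.06, 0, 0], [-0.06, 0, 0], [-0.06, 0, 0], [-0.06, 0, 0], [-0.06, 0, 0], [-0.06, 0, 0], [-0.06, 0, 0], [-0.06, 0, 0], [-0.06, 0, 0], [-0.06, 0, 0], [-0.06, 0, 0], [-0.06, 0, 0], [-0.06, 0, 0]]}}

```text
time_s: 1.77
tool_pos: [0.5134, 0.051, 0.2115]
orientation: [[-0.015, 0.991, 0.132], [0.002, 0.132, -0.991], [-1.0, -0.015, -0.004]]
force: [1.1, -0.5, -0.8]
opening: 1.0
```

```bash
python3 - <<'E'
from h import *
c=vision.camera_info("wrist");im=vision.grab_frame("wrist")
cv2.imwrite("pics/w1.png",cv2.resize(im[:,:,::-1],(800,600),interpolation=cv2.INTER_CUBIC))
import pickle;pickle.dump(c,open("w1.pkl","wb"));np.save("w1.npy",im)
E
```

```text
(no output)
```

View pics/w1.png

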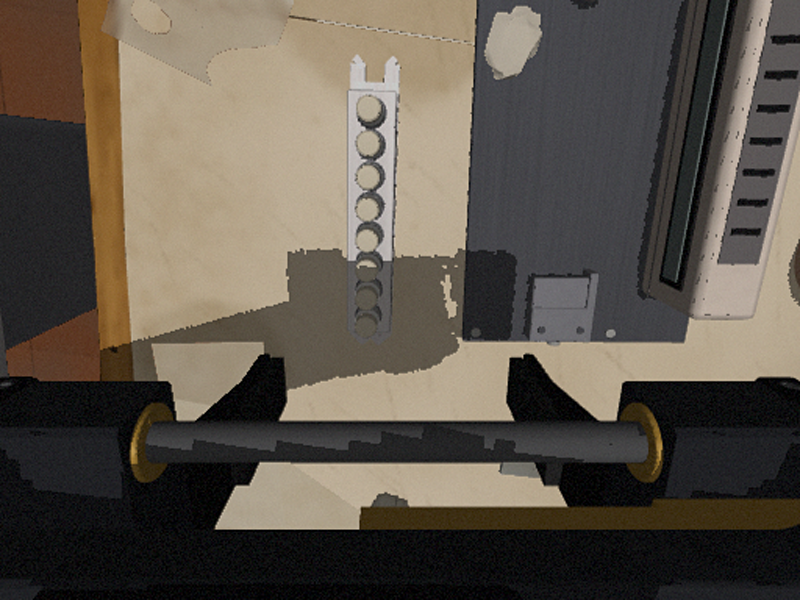

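The wrist view (800x600) shows the bar with prong tips at (358,57) and (393,57), and vial tops at (369,108) to (367,323). The plate's front-nose corner is at (463,340), the other corner at (687,341), and the catch roof spans (532,276) to (590,310). The post sits at the top edge, around (585,0).

```bash
python3 - <<'E'
from h import *
import pickle;c=pickle.load(open("w1.pkl","rb"));f=.64
def p(u,v,z):return np.round(ray(c,[u*f,v*f],z)[0],4)
a,b=p(358,57,.006),p(393,57,.006);print("prongs",a,b,(a+b)/2)
v1,v8=p(369,108,.064),p(367,323,.064);print("vials",v1,v8,(v1+v8)/2,np.arctan2(-(v1-v8)[0],(v1-v8)[1]),np.linalg.norm(v1-v8))
e=p(349,92,.034),p(396,93,.034);print("block end",e, sum(e)/2)
F1,F2,R=p(474,30,.006),p(463,340,.006),p(687,341,.006)
print("plate",F1,F2,R,np.arctan2(-(F1-F2)[0],(F1-F2)[1]),np.arctan2((R-F2)[1],(R-F2)[0]),np.linalg.norm(R-F2))
q=[p(u,v,.0225) for u,v in((532,276),(587,275),(532,309),(590,309))];print("roof",*q)
print("prong proj of top-estimate",proj(c,[[.4776,.1966,.006],[.576,-.0045,.006]])/f)
E
```

```text
prongs [0.4612 0.199  0.006 ] [0.4863 0.2023 0.006 ] [0.47375 0.20065 0.006  ]
vials [0.4776 0.1609 0.064 ] [0.4926 0.0183 0.064 ] [0.4851 0.0896 0.064 ] 0.10480393004232946 0.14338674973650806
block end (array([0.4605, 0.1719, 0.034 ]), array([0.4924, 0.1754, 0.034 ])) [0.47645 0.17365 0.034  ]
plate [0.541  0.2268 0.006 ] [ 0.5746 -0.0072  0.006 ] [0.7645 0.0182 0.006 ] 0.1426149295705805 0.132965425281697 0.19159115324043535
roof [0.6156 0.0598 0.0225] [0.6581 0.0664 0.0225] [0.6216 0.0331 0.0225] [0.6675 0.0394 0.0225]
prong proj of top-estimate [[380.15316055  63.92617132]
 [465.1567678  337.3000127 ]]
```

Request:
{"name": "jog_arm", "arguments": {"dp": [[0.02, -0.0075, -0.0135], [0.025, -0.0075, -0.0135], [0.025, -0.0075, -0.0133], [0.02, 0, 0], [0, 0, 0]], "rot": [[0.01, 0, 0.008], [0.01, 0, 0.007], [0, 0, 0], [0, 0, 0], [0, 0, 0]]}}

```text
time_s: 2.23
tool_pos: [0.4834, 0.1025, 0.1205]
orientation: [[0.005, 0.991, 0.13], [0.011, 0.13, -0.991], [-1.0, 0.006, -0.01]]
force: [-0.2, 0.6, 0.4]
opening: 0.997
```

Request:
{"name": "jog_arm", "arguments": {"dp": [[0, 0, 0.0147], [0.0, 0, 0], [0.025, 0, 0], [0.025, 0, 0], [0.02, 0, 0], [0, 0, 0], [0, 0, 0]], "rot": [[0.02, -0.011, -0.005], [0, 0, 0], [0, 0, 0], [0, 0, 0], [0, 0, 0], [0, 0, 0], [0, 0, 0]]}}

```text
time_s: 2.82
tool_pos: [0.4942, 0.0815, 0.0553]
orientation: [[0.014, 0.995, 0.096], [-0.003, 0.097, -0.995], [-1.0, 0.014, 0.004]]
force: [-0.7, 0.3, 0.5]
opening: 1.0
```

Request:
{"name": "jog_arm", "arguments": {"dp": [[0, -0.0035, -0.0035], [0, -0.003, -0.003], [0, 0, 0], [0.012, 0, 0], [0.012, 0, 0], [0.01, 0, 0], [0, 0, 0], [0, 0, 0]], "rot": [[-0.006, 0, -0.006], [-0.006, 0, -0.006], [0, 0, 0], [0, 0, 0], [0, 0, 0], [0, 0, 0], [0, 0, 0], [0, 0, 0]]}}

```text
time_s: 3.48
tool_pos: [0.4925, 0.0878, 0.0256]
orientation: [[0.015, 0.994, 0.107], [-0.003, 0.107, -0.994], [-1.0, 0.014, 0.005]]
force: [-0.2, -0.7, -0.5]
opening: 1.0
```

Request:
{"name": "jog_arm", "arguments": {"dp": [[0.005, -0.003, 0], [0.005, -0.003, 0], [0.003, -0.002, 0], [0, 0, 0], [0, 0, 0]], "rot": [[0, 0, -0.012], [0, 0, -0.012], [0, 0, -0.006], [0, 0, 0], [0, 0, 0]]}}

```text
time_s: 3.9
tool_pos: [0.4839, 0.0871, 0.0114]
orientation: [[-0.018, 0.994, 0.107], [-0.006, 0.107, -0.994], [-1.0, -0.019, 0.004]]
force: [0.6, 0.3, 0.3]
opening: 1.001
```

Request:
{"name": "jog_arm", "arguments": {"dp": [[0, 0.001, 0], [0, 0, 0], [0, 0, 0]], "rot": [[0, -0.003, 0.016], [0, 0, 0], [0, 0, 0]]}}

```text
time_s: 4.15
tool_pos: [0.4853, 0.0872, 0.0116]
orientation: [[0.001, 0.994, 0.107], [-0.008, 0.107, -0.994], [-1.0, -0.0, 0.008]]
force: [0.2, -0.2, 0.5]
opening: 1.0
```

Request:
{"name": "jog_arm", "arguments": {"dp": [[0, 0, 0], [0, 0, 0], [0, 0, 0], [0, 0, 0], [0, 0, 0], [0, 0, 0]], "rot": [[0, 0, 0], [0, 0, 0], [0, 0, 0], [0, 0, 0], [0, 0, 0], [0, 0, 0]], "jaw": 0.02, "squeeze": 30}}

```text
time_s: 4.65
tool_pos: [0.4857, 0.0873, 0.0123]
orientation: [[0.002, 0.994, 0.107], [-0.008, 0.107, -0.994], [-1.0, 0.001, 0.008]]
force: [-0.1, -0.2, 0.0]
opening: 0.631
```

Request:
{"name": "jog_arm", "arguments": {"dp": [[0, 0, 0], [0, 0, 0], [0, 0, 0], [0, 0, 0], [0, 0, 0], [0, 0, 0], [0, 0, 0]], "rot": [[0, 0, 0], [0, 0, 0], [0, 0, 0], [0, 0, 0], [0, 0, 0], [0, 0, 0], [0, 0, 0]]}}

```text
time_s: 5.23
tool_pos: [0.486, 0.0874, 0.0123]
orientation: [[0.002, 0.994, 0.107], [-0.008, 0.107, -0.994], [-1.0, 0.002, 0.008]]
force: [0.2, 0.1, -0.0]
opening: 0.388
```

Request:
{"name": "jog_arm", "arguments": {"dp": [[-0.015, 0, 0], [-0.015, 0, 0], [-0.01, 0, 0], [0, 0, 0], [0, 0.012, -0.004], [0, 0.012, -0.0045], [0, 0.012, -0.005], [0, 0.012, -0.0055], [0, 0.012, -0.006], [0, 0.012, -0.0065], [0, 0.012, -0.007], [0, 0.012, -0.0075], [0, 0, 0], [0, 0, 0], [0, 0, 0]], "rot": [[0, 0, 0], [0, 0, 0], [0, 0, 0], [0, 0, 0], [0.04, 0, 0], [0.04, 0, 0], [0.04, 0, 0], [0.04, 0, 0], [0.04, 0, 0], [0.04, 0, 0], [0.04, 0, 0], [0.04, 0, 0], [0, 0, 0], [0, 0, 0], [0, 0, 0]]}}

```text
time_s: 6.48
tool_pos: [0.5758, 0.1256, 0.0389]
orientation: [[-0.023, 0.973, -0.228], [-0.016, -0.228, -0.974], [-1.0, -0.019, 0.021]]
force: [0.5, -0.6, -3.4]
opening: 0.389
```

```bash
python3 - <<'E'
from h import *
import pickle
s=arm.get_state();c=vision.camera_info("wrist");im=vision.grab_frame("wrist");print(s["tool_pos"],s["orientation"].round(3).tolist())
cv2.imwrite("pics/w2.png",cv2.resize(im[:,:,::-1],(800,600),interpolation=cv2.INTER_CUBIC))
pickle.dump((s,c),open("w2.pkl","wb"))
E
```

```text
[0.5757734  0.12557096 0.03891282] [[-0.023, 0.973, -0.228], [-0.016, -0.228, -0.974], [-1.0, -0.019, 0.021]]
```

View pics/w2.png

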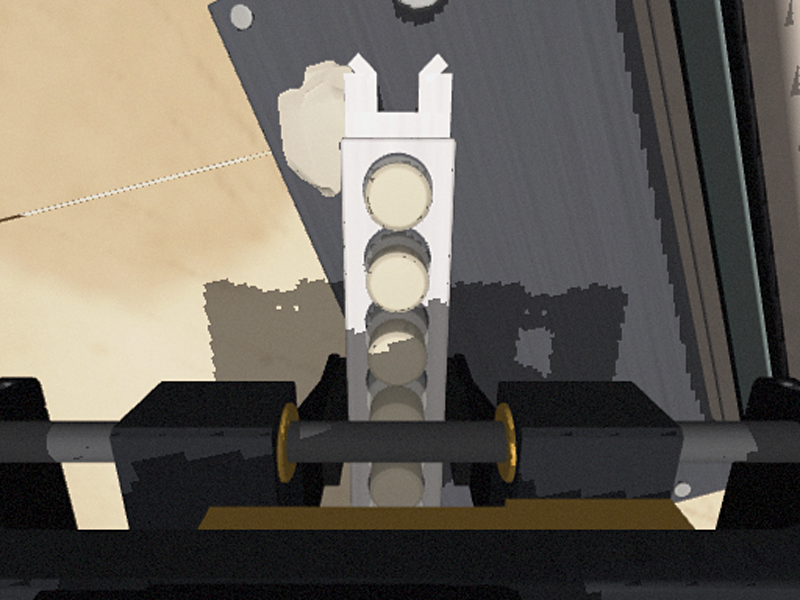

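The post's head is cut off by the top edge at (418,0), with its near rim around v=9. The held fork's prongs are at (362,57) and (434,57), the slot between u=378 and 419, and its bottom at v=111.

```bash
python3 - <<'E'
from h import *
import pickle
s,c=pickle.load(open("w2.pkl","rb"));f=.64
R=s["orientation"];t=s["tool_pos"]
zu=t[2]-.0123+.006
def p(u,v,z):return ray(c,[u*f,v*f],z)[0]
def tl(P):return np.round(R.T@(P-t),4)
for n,u,v,z in(("slotL",378,111,zu),("slotR",419,111,zu),("tipL",357,57,zu),("tipR",438,57,zu),("edgeL",345,74,zu),("edgeR",452,74,zu),("blockL",342,138,zu+.028),("blockR",455,138,zu+.028),("vial1",398,196,zu+.058),("headnear",418,9,.021),("headcol",418,0,.021),("plateFL",212,6,.006),("plateF2",343,310,.006),("PR",728,490,.006)):
    P=p(u,v,z);print(n,P.round(4),tl(P))
a,b=p(212,6,.006),p(343,310,.006);print(np.arctan2(-(a-b)[0],(a-b)[1]))
E
```

```text
slotL [0.59   0.2223 0.0326] [ 0.0044 -0.0081 -0.0975]
slotR [0.6035 0.2191 0.0326] [ 0.0042  0.0057 -0.0975]
tipL [0.5872 0.2398 0.0326] [ 0.0042 -0.0148 -0.1139]
tipR [0.613  0.2336 0.0326] [ 0.0037  0.0117 -0.1138]
edgeL [0.5821 0.2358 0.0326] [ 0.0044 -0.0189 -0.1089]
edgeR [0.6164 0.2277 0.0326] [ 0.0037  0.0164 -0.1088]
blockL [0.5792 0.2155 0.0606] [-0.0232 -0.0176 -0.0878]
blockR [0.6107 0.208  0.0606] [-0.0238  0.0148 -0.0878]
vial1 [0.5922 0.1987 0.0906] [-0.0532 -0.0017 -0.0739]
headnear [0.6105 0.2512 0.021 ] [ 0.0151  0.0055 -0.1306]
headcol [0.611  0.2538 0.021 ] [ 0.0151  0.0054 -0.1332]
plateFL [0.538  0.2734 0.006 ] [ 0.0314 -0.0699 -0.136 ]
plateF2 [0.5537 0.1476 0.006 ] [ 0.0331 -0.0259 -0.0171]
PR [0.7198 0.0098 0.006 ] [0.0314 0.1672 0.0792]
0.12456415400019524
```

Request:
{"name": "jog_arm", "arguments": {"dp": [[0, 0.0035, 0], [0, 0.003, 0], [0, 0, 0], [0.005, 0, 0], [0.005, 0, 0], [0, 0, 0], [0, 0, 0]], "rot": [[0, 0.006, 0.009], [0, 0.006, 0.009], [0, 0, 0], [0, 0, 0], [0, 0, 0], [0, 0, 0], [0, 0, 0]]}}

```text
time_s: 7.12
tool_pos: [0.5791, 0.1211, 0.0272]
orientation: [[-0.005, 0.974, -0.228], [-0.01, -0.228, -0.974], [-1.0, -0.003, 0.011]]
force: [-0.6, 0.5, -3.7]
opening: 0.392
```

Request:
{"name": "jog_arm", "arguments": {"dp": [[0.004, 0.002, 0], [0.003, 0, 0], [0.001, 0, 0], [0, 0, 0], [0, 0, 0]], "rot": [[0, 0.002, 0.005], [0, 0, 0], [0, 0, 0], [0, 0, 0], [0, 0, 0]]}}

```text
time_s: 7.53
tool_pos: [0.5814, 0.1207, 0.0184]
orientation: [[0.001, 0.974, -0.228], [-0.009, -0.228, -0.974], [-1.0, 0.003, 0.009]]
force: [-0.9, -0.5, -2.5]
opening: 0.385
```

Request:
{"name": "jog_arm", "arguments": {"dp": [[0, 0, -0.006], [0, 0, -0.006], [0, 0, -0.006], [0, 0, -0.006], [0, 0, -0.005], [0, 0, -0.003], [0, 0, 0], [0, 0, 0]], "rot": [[0, 0, 0], [0, 0, 0], [0, 0, 0], [0, 0, 0], [0, 0, 0], [0, 0, 0], [0, 0, 0], [0, 0, 0]]}}

```text
time_s: 8.2
tool_pos: [0.5899, 0.1573, 0.0185]
orientation: [[0.002, 0.974, -0.226], [-0.008, -0.226, -0.974], [-1.0, 0.004, 0.007]]
force: [0.4, -0.6, -1.4]
opening: 0.388
```

Request:
{"name": "jog_arm", "arguments": {"dp": [[0, 0, -0.003], [0, 0, -0.002], [0, 0, 0], [0, 0, 0]], "rot": [[0, 0, 0], [0, 0, 0], [0, 0, 0], [0, 0, 0]]}}

```text
time_s: 8.53
tool_pos: [0.591, 0.1614, 0.0185]
orientation: [[0.002, 0.974, -0.227], [-0.009, -0.227, -0.974], [-1.0, 0.004, 0.008]]
force: [0.0, -0.8, -2.3]
opening: 0.392
```

```bash
python3 - <<'E'
from h import *
import pickle
s=arm.get_state();c=vision.camera_info("wrist");im=vision.grab_frame("wrist");print(s["tool_pos"],s["force"],s["orientation"].round(3).tolist())
cv2.imwrite("pics/w3.png",cv2.resize(im[:200,150:400,::-1],(750,600),interpolation=cv2.INTER_CUBIC))
pickle.dump((s,c),open("w3.pkl","wb"))
E
```

```text
[0.59103137 0.16137467 0.01846526] [ 0.03607553 -0.8134473  -2.27336212] [[0.002, 0.974, -0.227], [-0.009, -0.227, -0.974], [-1.0, 0.004, 0.008]]
```

View pics/w3.png

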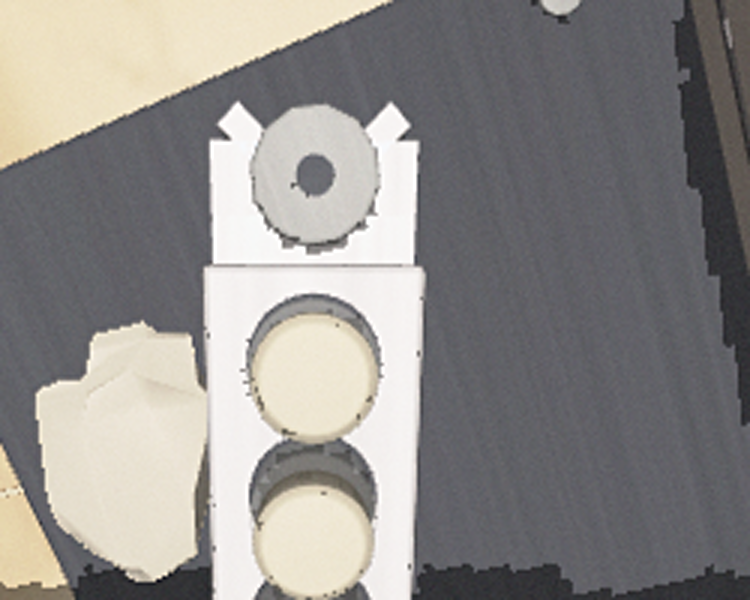

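The fork is under the head and centred on it. In the crop, the head's centre is (315,174), the prong tips (237,102) and (390,102), and the block end v=267. The crumpled tissue lies on the front side, away from the swing.

```bash
python3 - <<'E'
from h import *
import pickle
s,c=pickle.load(open("w3.pkl","rb"))
R=s["orientation"];t=s["tool_pos"]
def p(u,v,z):return ray(c,[150+u/3,v/3],z)[0]
for n,u,v,z in(("head",315,174,.021),("tipL",237,102,.012),("tipR",390,102,.012),("shoulderL",210,140,.012),("shR",418,140,.012),("blockL",204,267,.04),("blockR",425,267,.04),("plateedge1",0,170,.006),("plateedge2",390,0,.006)):
    P=p(u,v,z);print(n,P.round(4),np.round(R.T@(P-t),4))
a,b=p(0,170,.006),p(390,0,.006);d=b-a;print(np.arctan2(d[1],d[0]))
E
```

```text
head [0.6131 0.2619 0.021 ] [-0.0034 -0.0012 -0.1029]
tipL [0.603  0.2769 0.012 ] [ 0.0055 -0.0146 -0.1153]
tipR [0.6286 0.271  0.012 ] [ 0.0056  0.0117 -0.1153]
shoulderL [0.597  0.2723 0.012 ] [ 0.0055 -0.0194 -0.1094]
shR [0.6321 0.2641 0.012 ] [ 0.0056  0.0167 -0.1094]
blockL [0.5933 0.251  0.04  ] [-0.0223 -0.0181 -0.0876]
blockR [0.6257 0.2434 0.04  ] [-0.0222  0.0152 -0.0876]
plateedge1 [0.5583 0.2771 0.006 ] [ 0.0114 -0.0581 -0.1054]
plateedge2 [0.6325 0.2873 0.006 ] [ 0.0114  0.0117 -0.1322]
0.13651010622363405
```

Request:
{"name": "jog_arm", "arguments": {"dp": [[0, 0, -0.001], [0, 0.0029, 0], [0, 0.0029, 0], [0, 0.0029, 0], [0, 0.0029, 0], [0, 0.0029, 0], [0, 0.0029, 0], [0, 0.0029, 0], [0, 0, 0], [0, 0, 0]], "rot": [[0, 0, 0], [-0.028, 0, 0], [-0.028, 0, 0], [-0.028, 0, 0], [-0.028, 0, 0], [-0.028, 0, 0], [-0.028, 0, 0], [-0.028, 0, 0], [0, 0, 0], [0, 0, 0]], "squeeze": 50}}

```text
time_s: 9.42
tool_pos: [0.6117, 0.159, 0.0184]
orientation: [[0.001, 1.0, -0.026], [-0.008, -0.026, -1.0], [-1.0, 0.001, 0.008]]
force: [-0.8, -0.1, -3.2]
opening: 0.39
```

Request:
{"name": "jog_arm", "arguments": {"dp": [[0, 0.0026, -0.0008], [0, 0.0026, 0], [0, 0.0026, 0], [0, 0.0026, 0], [0, 0, 0], [0, 0, 0]], "rot": [[-0.025, 0, 0], [-0.025, 0, 0], [-0.025, 0, 0], [-0.025, 0, 0], [0, 0, 0], [0, 0, 0]]}}

```text
time_s: 9.92
tool_pos: [0.622, 0.1594, 0.0185]
orientation: [[-0.001, 0.997, 0.08], [-0.009, 0.079, -0.997], [-1.0, -0.002, 0.009]]
force: [-1.6, -0.9, -0.8]
opening: 0.385
```

Request:
{"name": "jog_arm", "arguments": {"dp": [[0, 0.002, -0.0005], [0, 0.002, 0], [0, 0.002, 0], [0, 0, 0]], "rot": [[-0.018, 0, 0], [-0.018, 0, 0], [-0.018, 0, 0], [0, 0, 0]]}}

```text
time_s: 10.25
tool_pos: [0.6284, 0.16, 0.0185]
orientation: [[-0.002, 0.99, 0.139], [-0.01, 0.139, -0.99], [-1.0, -0.003, 0.01]]
force: [-1.2, -1.7, -0.9]
opening: 0.389
```

```bash
python3 - <<'E'
from h import *
a=vision.grab_frame("scene")[150:310,100:300,::-1];b=vision.grab_frame("top")[110:210,140:270,::-1]
cv2.imwrite("pics/s4.png",np.hstack([cv2.resize(a,(400,320),interpolation=3),cv2.resize(b,(400,320),interpolation=3)]))
E
```

```text
(no output)
```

View pics/s4.png

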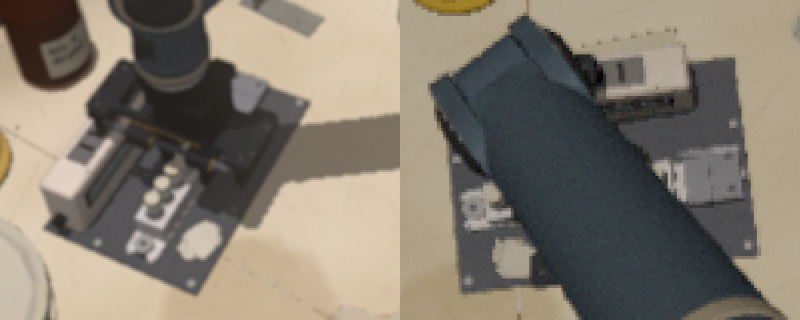

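Both views show the fork on the post and the bar in line with the catch. I'll release, rise and check.

Request:
{"name": "jog_arm", "arguments": {"dp": [[0, 0, 0], [0, 0, 0], [0, 0, 0], [0, 0, 0], [0, 0, 0], [0, 0, 0]], "rot": [[0, 0, 0], [0, 0, 0], [0, 0, 0], [0, 0, 0], [0, 0, 0], [0, 0, 0]], "jaw": 0.058}}

```text
time_s: 10.85
tool_pos: [0.6312, 0.1624, 0.0209]
orientation: [[0.006, 0.99, 0.14], [-0.006, 0.14, -0.99], [-1.0, 0.005, 0.007]]
force: [-0.2, 0.6, 1.3]
opening: 0.654
```

Request:
{"name": "jog_arm", "arguments": {"dp": [[-0.01, 0, 0], [-0.02, 0, 0], [-0.025, 0, 0], [-0.03, 0, 0], [-0.03, 0, 0], [-0.03, 0, 0], [-0.03, 0, 0], [-0.02, 0, 0], [0, 0, 0], [0, 0, 0]], "rot": [[0, 0, 0], [0, 0, 0], [0, 0, 0], [0, 0, 0], [0, 0, 0], [0, 0, 0], [0, 0, 0], [0, 0, 0], [0, 0, 0], [0, 0, 0]]}}

```text
time_s: 11.68
tool_pos: [0.629, 0.1649, 0.231]
orientation: [[0.007, 0.99, 0.142], [-0.005, 0.142, -0.99], [-1.0, 0.007, 0.006]]
force: [-0.0, 0.9, -0.3]
opening: 0.671
```

```bash
python3 - <<'E'
from h import *
import pickle
s=arm.get_state();c=vision.camera_info("wrist");im=vision.grab_frame("wrist");print(s["tool_pos"],s["force"],s["time_s"])
cv2.imwrite("pics/w5.png",cv2.resize(im[:,:,::-1],(800,600),interpolation=3))
pickle.dump((s,c),open("w5.pkl","wb"))
E
```

```text
[0.62900561 0.1649148  0.23099746] [-0.0106339   0.88853176 -0.25352021] 11.6833
```

View pics/w5.png

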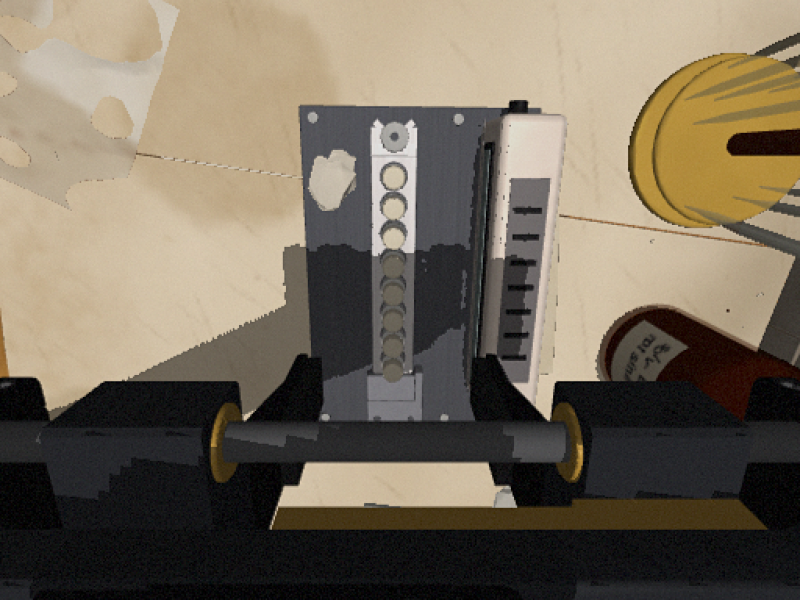

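The bar stands in line with the head and catch: vial tops run (393,176) to (393,372), the post head is at (395,136) and the catch roof spans (367,375) to (421,402).

```bash
python3 - <<'E'
from h import *
import pickle
s,c=pickle.load(open("w5.pkl","rb"));f=.64
def p(u,v,z):return ray(c,[u*f,v*f],z)[0]
ang=lambda a,b:round(float(np.arctan2(-(a-b)[0],(a-b)[1])),4)
v1,v8=p(394,177,.07),p(392,372,.07);post=p(395,136,.021)
b1,b2=p(372,156,.04),p(416,156,.04)
g=p(301,106,.006);h=p(311,350,.006);FR=p(540,108,.006)
fl=p(378,122,.012),p(411,122,.012)
print("post",post,"vials",v1,v8,ang(v1,v8),"front edge yaw",ang(g,h))
print("block end mid",(b1+b2)/2,"tips",(fl[0]+fl[1])/2)
th=.133;y=np.array([-np.sin(th),np.cos(th)]);x=np.array([np.cos(th),np.sin(th)])
for n,P in(("v1",v1),("v8",v8),("blk",(b1+b2)/2),("tips",(fl[0]+fl[1])/2),("FL",g),("F2",h),("roofL",p(367,375,.0225)),("roofR",p(421,375,.0225))):
    d=(P-post)[:2];print(n,"rel post: x %.4f y %.4f"%(d@x,d@y+.102))
E
```

```text
post [0.61401706 0.26168047 0.021     ] vials [0.61702865 0.23374115 0.07      ] [0.63610943 0.08835126 0.07      ] 0.1305 front edge yaw 0.1236
block end mid [0.61523808 0.24718686 0.04      ] tips [0.61219753 0.27207804 0.012     ]
v1 rel post: x -0.0007 y 0.0739
v8 rel post: x -0.0011 y -0.0727
blk rel post: x -0.0007 y 0.0875
tips rel post: x -0.0004 y 0.1125
FL rel post: x -0.0733 y 0.1238
F2 rel post: x -0.0753 y -0.0827
roofL rel post: x -0.0233 y -0.0995
roofR rel post: x 0.0250 y -0.0992
```

```bash
python3 -c "
from bench import arm
s=arm.get_state();print(s['time_s'],s['joint_vel'].round(3));print(arm.sign_off())"
```

```text
11.7333 [-0.004  0.024  0.005  0.019  0.002 -0.011 -0.003]
the job is handed in; nothing more can be done
None
```

The bar is loaded and the job is handed in, at about 11.7 s on the robot's clock. I gripped the bar at its middle, lowered it onto the plate about 0.36 rad askew and slid the fork under the post's head. I then swung the bar about the post to the catch, let go and raised the gripper clear.

**Fork:** a wrist picture while the bar was still askew showed the fork under the head. It measured about 1 mm short of fully on.

**Final position:** in the last wrist picture the bar's axis was within about 1 mm of the lane at both ends. The block's end was at y 87.5 mm against a nominal 88 mm. The bar's yaw was 0.131 rad against about 0.13 rad for the scanner, though my readings of the scanner's own yaw ranged from 0.12 to 0.14 rad.

**Weaker checks:**
- I did not see the nose notch itself, as it sits under the catch roof. That it snapped in is inferred from the bar's alignment.
- The recorded force during the swing stayed around 2 N, so no clear snap force showed.
- I did not measure the bottle or beaker again at the end. The fingers stayed well away from both.

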